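# Seat a ring-holder plate on a three-ball spring mount

### The job

Pick up the ring-holder plate by its green grip block and seat it fully home and level on the three balls of the mount, red dot towards the side with the red line, so that the spring catch holds it; then let go and move clear. The mount's stage was left slightly off, so ease the plate in by feel, never pressing it on the mount harder than about 15 N, and keep hold of it until it is home: do not drop it or let the springs snap it on. Leave the other things on the bench alone.

Things in the scene. Friction and masses are not known exactly. Their poses are not given: they have to be found in the camera images.
- pedestal: Dark steel base 130 x 130 x 20 mm, fixed; origin: centre of its underside, z up; red line on its -x edge. It carries a locked x-y-turn stage left off zero: the disc, balls and catch on it are together off this pose by up to 5 mm in x and in y and 3 deg in turn, differently each time, NOT reported. The stage will not give: ease the plate in by feel; the push felt points to home.
- ball_centre (a point): Nominal middle of the three balls, 84 mm above the pedestal's underside (true one: off as said at the pedestal). Polished steel balls, 14 mm dia, centres at this height and 40 mm out, in the pedestal's -x and 130 deg either side of -x (one way round only), on posts on a steel disc, 108 mm dia, whose top is 58 mm above the underside.
- catch (a point): Nominal centre of the spring catch amid the balls, 74 mm above the pedestal's underside (off like the balls). Two level brass rollers, 8 mm dia, 24 mm long along y, axes 18 mm apart in x, each sprung towards the middle (1500 N/m, 4.5 N preload). The plate's stud enters between them from above.
- plate_grip (a point): Centre of the work plate's green grip block: 44 mm (plate x) by 24 mm (plate y) by 45 mm tall; grasp it across the 24 mm. The clamped ring on it reaches 44 mm above this point. z up; home means plate x along pedestal x (red dot at plate -x, to the red line). Fully home and level, this point is 125.4 mm above the pedestal's underside. The plate starts on the stand.
- workplate: The loose work plate, about 350 g (varies). Origin: centre of the underside of its aluminium disc (110 mm dia, 8 mm thick), 30.5 mm below plate_grip, same axes. Under the disc three steel 90 deg V grooves, 20 mm wide at the mouth, run outwards in plate -x and 130 deg either side, to fit the balls; also three rubber feet 14 mm tall.
- plate_stud (a point): Centre of the 14 mm ball end of the stud under the plate, 56.5 mm below plate_grip. Going down it meets the rollers 11 mm above home and needs 4 to 8 N of push until 5 mm above home; then springs (6 N) and weight pull it down and would snap it onto the balls if not held back. The balls are met up to 9 mm above home if the plate is off centre; small jiggles help it settle.
- stand: Round wooden parking stand, a ring 110 mm outside dia, 48 mm inside dia, 40 mm tall, fixed; origin: centre of its underside. The work plate starts on it, plate_grip 84.5 mm above this origin.
- compound_jar: Small amber jar, 40 dia x 45 mm tall; a bystander, leave alone. Origin at its underside, at its middle.
- felt_cone: White felt cone, 32 dia x 45 mm tall; a bystander, leave alone. Origin at its underside, at its middle.
- handpiece: Dark rotary handpiece lying down, about 150 mm long, 22 mm thick; a bystander, leave alone. Origin at its underside, at its middle.
- driver: Screwdriver lying down; a bystander, leave alone. Origin at its underside, at its middle.
- dish: Small brass dish, 80 dia x 25 mm; a bystander, leave alone. Origin at its underside, at its middle.
- bench_brush: Bench brush lying down; a bystander, leave alone. Origin at its underside, at its middle.
- steel_block: Round steel bench block, 70 dia x 30 mm; a bystander, leave alone. Origin at its underside, at its middle.
Things that resemble listed ones, but are neither listed nor needed, are in the scene too. What is shaped like the workplate but purple is not meant. There is more than one size of the stand; the job needs the larger.

How it is judged:
On the way, in this order (a step that is already met when the one before it is completed fails the run):
1. the plate is lifted clear of its stand (z of plate_grip in the frame of stand above 0.115 m and contact force between the fingers and workplate above 1 N), for 0.1 s.
2. the plate sits home on the three balls while still held (z of plate_grip in the frame of pedestal between 0.1239 and 0.1263 m and angle between plate_grip's own z axis and vertical below 0.015 rad and horizontal distance between plate_grip and pedestal below 0.01 m and angle between the x axis of plate_grip and the x axis of pedestal, either way round below 0.1 rad and contact force between the fingers and workplate above 0.5 N), for 0.1 s.
At the end, for the whole second after the job is handed in: The plate rests home on the three balls: grip centre 125.4 mm (+0.9, -1.5) above the pedestal's underside, tilted less than 0.015 rad, within 10 mm and 0.1 rad of the pedestal's reported centre and heading (the stage's own offset is within this), at rest and released (z of plate_grip in the frame of pedestal between 0.1239 and 0.1263 m and angle between plate_grip's own z axis and vertical below 0.015 rad and horizontal distance between plate_grip and pedestal below 0.01 m and angle between the x axis of plate_grip and the x axis of pedestal, either way round below 0.1 rad and linear speed of workplate below 0.01 m/s and angular speed of workplate below 0.05 rad/s); the robot touches nothing.
It fails at once if the plate is pressed or struck on the mount harder than some 15 to 20 N (sum of all contacts between plate and mount, of which springs and weight make up about 15 N at home, above 45 N) (contact force between workplate and pedestal above 45 N).
It fails at once if the plate is let go over the mount before it is home (more than 1.5 mm above) (horizontal distance between plate_grip and pedestal below 0.06 m and z of plate_grip in the frame of pedestal above 0.1269 m and contact force between the fingers and workplate below 0.05 N).
It fails at once if a bystander is disturbed by more than 15 mm (distance of any of compound_jar, felt_cone, handpiece, driver, dish, bench_brush, steel_block from where it was at the start of the episode above 0.015 m).
It also fails if it takes over 56 s, if anything falls off the work surface, if the arm or the gripper's body presses on something with over 40 N, if the wrist force passes 120 N, or if a joint passes its speed limit or range.

### The arm

A 6-joint arm with a two-finger parallel gripper is mounted at the origin on the work surface. World frame = base frame: x ahead of the robot, y to its left, z up, the work surface at z = 0. Lengths are in m, angles in rad, forces in N, time in s.
With the tool pointing down it reaches from about 0.325 to 0.9 m from the base axis. Payload 3.5 kg.
Tool frame: the origin (TCP) lies at the very end of the fingers, on their centre line; the grasp point (between the pads) lies 19 mm behind it; z points along the fingers, y is the direction in which the jaws open and shut (so a half turn about z gives the same grasp; the last joint's range is limited). The gripper opens to 85 mm and grips with 20 to 120 N. Pads are 22 mm wide; open, the fingers measure 114 mm over their backs; the gripper's body (76 mm by 85 mm) begins 54 mm behind the grasp point. The pads swing forward as they close: fully open they stand 13 mm farther back than shut.
Start: joints at [-1.242, 0.276, -0.026, 1.268, 0, 1.467], TCP at [0.262, -0.568, 0.231] pointing down, gripper open.
Joint ranges: [-3.12, 3.12], [-0.85, 1.88], [-1.08, 1.24], [-1.95, 2.15], [-1.57, 1.53], [-3.14, 3.14]. Speed limits (rad/s): [2.57, 2.57, 3.14, 3.14, 3.14, 3.14].

### API

Orientations are given as [roll, pitch, yaw] about the fixed x, y, z axes, in that order (R = Rz(yaw) Ry(pitch) Rx(roll)).
In Python, from plant import ctrl gives the robot as it stands.
- The arm moves only by the shell command python3 -m inch 'ROWS' [OPENING] [FORCE]. ROWS is JSON, one flat list of numbers, 4 for each row, row after row: the shift along the tool's x, y, z in units of 50 mm (1.0 is 50 mm), then the turn about the tool's z in units of 6 degrees (1.0 is 6 degrees). A call has 1 to 20 rows; each row is the pose to reach, as a shift and turn from the pose commanded when the call began, along the tool's axes at that moment; what a row does not reach only later rows make up. A row lasts 1/8 s, in which the tool goes at most 62.5 mm and 10.7 degrees, less where a joint would pass 70% of its speed; a pose out of reach is approached as far as the arm can. A call with a gripper value outside its range is refused whole. OPENING is the opening, from 0 (shut) to 1 (fully open), set as the call begins (- or left out, the last holds). The fingers move at their own pace and stop on an object; FORCE is the grip in N (left out, the last holds). Time passes only in rows, so rows that repeat a pose let the fingers close. It gives the time, the measured TCP pose, the force and the opening at its end, in the units of the state.
- ctrl.get_obs(): the state, without advancing time (a new reading comes with each control period).
- ctrl.read_camera(name): name is "scene" or "top" or "wrist"; returns a dict with "color" (400x640x3 uint8, red, green, blue), "range_z" (400x640 float32, m along the optical axis (not along the pixel's ray), 0 where there is no reading), "camera_matrix" (3x3 intrinsics, pixels), "distortion" ([k1, k2, p1, p2, k3] as OpenCV has them; the pictures are not rectified), "R" (3x3) and "t" (3): a world point X has camera coordinates R X + t. Camera axes: x right, y down, z forward; pixel columns grow to the right and rows downward; lengths in m; the calibration is good to about 2 mm. A picture is of the moment at which its call begins.
- ctrl.sign_off(): hands the job in, once; it reports no verdict.
The state is a dict: "t": time; "joint_positions": joint angles; "joint_velocities": joint speeds; "effort": joint torques, N m; "position": TCP position; "ee_rot": TCP orientation; "ft_force": force on the tool from outside, world axes, zero at the start; "wrist_torque": the same for the moment, N m; "grip_width": finger opening in m.
Only numpy, scipy, OpenCV 4.12 (cv2) and the standard library are available. Lean on these libraries where they do the work, as an engineer would, in place of code of your own. Each camera call takes 0.05 s, during which the arm holds its last target.

## Working session

There is one attempt and no reset: what is moved stays moved. The work goes in short steps, Python scripts to look and compute and a shell command to move; the robot and the scene stay as the last step left them, time stands still between calls to the robot, and variables do not carry over. Pictures are saved under pics/ and viewed, and the job is handed in when it is done.

```bash
ls; mkdir -p pics
python3 - <<'E'
from plant import ctrl
import cv2, numpy as np
print(ctrl.get_obs())
for n in ["scene","top","wrist"]:
    c=ctrl.read_camera(n); cv2.imwrite(f"pics/{n}0.png",c["color"][:,:,::-1]); np.savez(f"pics/{n}0.npz",**c)
    print(n,c["camera_matrix"].tolist(),c["distortion"],np.round(c["R"],3).tolist(),c["t"])
E
```

```text
pics
{'t': 0.0, 'joint_positions': array([-1.24239785e+00,  2.77129522e-01, -2.79145523e-02,  1.26798906e+00,
       -1.04582914e-05,  1.46739902e+00]), 'joint_velocities': array([ 0.00061361,  0.00054718,  0.00058235,  0.0001649 ,  0.00079531,
       -0.00063235]), 'effort': array([ 3.46787247e-04, -4.45510089e+01,  2.95200437e+01,  1.63929211e-02,
        8.54739324e-05,  3.70028488e-06]), 'position': array([ 0.26129747, -0.56688748,  0.23014599]), 'ee_rot': array([-3.13936672e+00, -2.20465095e-04,  4.31795549e-01]), 'ft_force': array([-0.6617067 ,  0.04025688, -0.28531458]), 'wrist_torque': array([-0.01397963, -0.03303529, -0.0632185 ]), 'grip_width': 0.08533031185417413}
scene [[426.59625062494763, 0.0, 317.7014628797444], [0.0, 426.59625062494763, 209.7705570553868], [0.0, 0.0, 1.0]] [-0.07101151  0.          0.          0.          0.        ] [[0.009, 1.0, 0.014], [0.52, 0.008, -0.854], [-0.854, 0.015, -0.52]] [-3.32419009e-04 -1.94673514e-01  1.66835787e+00]
top [[392.59407360278124, 0.0, 332.6067321118469], [0.0, 392.59407360278124, 201.89771363613806], [0.0, 0.0, 1.0]] [-0.10026965  0.          0.          0.          0.        ] [[0.007, -1.0, -0.012], [-0.981, -0.004, -0.192], [0.191, 0.014, -0.981]] [-0.00929289  0.56723623  1.00281978]
wrist [[299.9677969780495, 0.0, 322.2961318888603], [0.0, 299.9677969780495, 193.21731357209293], [0.0, 0.0, 1.0]] [-0.05133477  0.          0.          0.          0.        ] [[0.419, -0.908, -0.002], [-0.863, -0.399, 0.31], [-0.282, -0.128, -0.951]] [-0.62434589 -0.03996607  0.37964564]
```

View pics/scene0.png

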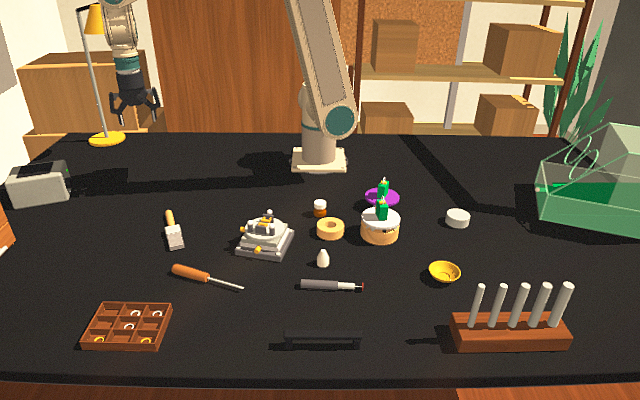

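View pics/top0.png

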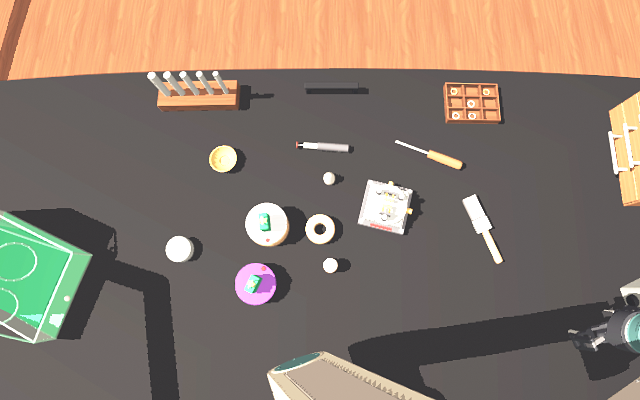

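View pics/wrist0.png

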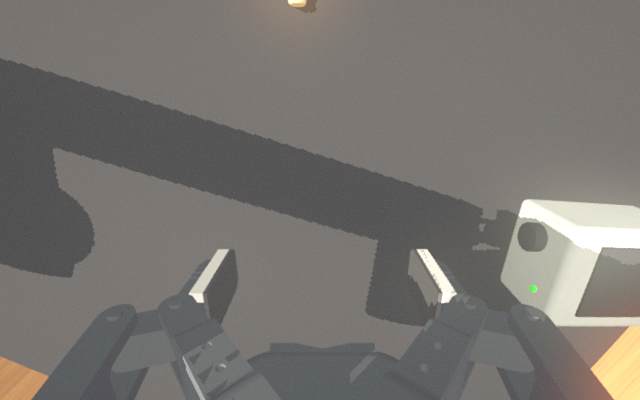

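The scene view shows the silver plate with its green grip on the wooden stand at about (380,225), the purple decoy behind it, and the pedestal at (265,240). In the top view the plate is at (267,224) and the pedestal at (386,207), with its red line at the lower edge, around (381,229). I'll zoom in and measure.

```bash
cat > h.py <<'E'
import numpy as np, cv2
def ray(c,u,v):
    p=cv2.undistortPoints(np.array([[[u,v]]],float),np.array(c["camera_matrix"],float),np.array(c["distortion"],float))[0,0]
    R=np.array(c["R"]);return -R.T@np.array(c["t"]), R.T@np.array([p[0],p[1],1.])
def onplane(c,u,v,z):
    o,d=ray(c,u,v);return o+d*(z-o[2])/d[2]
def atdepth(c,u,v):
    o,d=ray(c,u,v);return o+d*c["range_z"][int(round(v)),int(round(u))]
def cloud(c):
    v,u=np.mgrid[0:400,0:640]
    p=cv2.undistortPoints(np.stack([u,v],-1).reshape(-1,1,2).astype(float),np.array(c["camera_matrix"],float),np.array(c["distortion"],float))[:,0]
    z=c["range_z"].reshape(-1,1).astype(float)
    P=np.hstack([p*z,z]);P=(P-np.array(c["t"]))@np.array(c["R"])
    P[z[:,0]==0]=np.nan
    return P.reshape(400,640,3)
def proj(c,X):
    return cv2.projectPoints(np.array(X,float).reshape(-1,1,3),cv2.Rodrigues(np.array(c["R"]))[0],np.array(c["t"],float),np.array(c["camera_matrix"],float),np.array(c["distortion"],float))[0][:,0]
E
python3 - <<'E'
import numpy as np,cv2
from h import *
c=dict(np.load("pics/top0.npz"))
im=c["color"][:,:,::-1]
a=cv2.resize(im[185:265,225:305],(400,400),interpolation=cv2.INTER_CUBIC)
b=cv2.resize(im[165:245,345:425],(400,400),interpolation=cv2.INTER_CUBIC)
cv2.imwrite("pics/topz.png",np.hstack([a,b]))
P=cloud(c)
hsv=cv2.cvtColor(im.copy(),cv2.COLOR_BGR2HSV)
H,S,V=cv2.split(hsv)
def st(m,n):
    k,l,s,ce=cv2.connectedComponentsWithStats(m.astype(np.uint8))
    for i in range(1,k):
        if s[i,4]>=4 and 220<ce[i][0]<430 and 180<ce[i][1]<310:
            q=P[l==i];print(n,s[i],ce[i].round(1),np.nanmedian(q,0).round(4),np.nanmax(q[:,2]).round(4))
st((H>45)&(H<90)&(S>100),"green")
st(((H<6)|(H>174))&(S>150)&(V>80),"red")
E
```

```text
green [260 213  11  18  77] [266.7 223.2] [0.501  0.1612 0.0981] 0.1122
green [252 275  10  18  65] [256.4 283. ] [0.3507 0.1876 0.0813] 0.0881
```

View pics/topz.png

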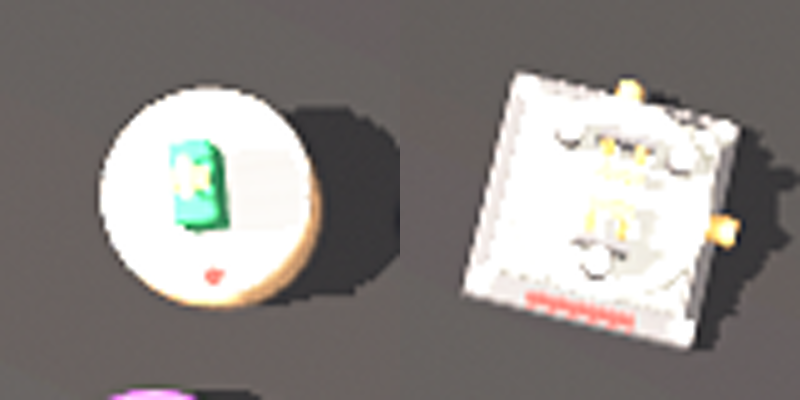

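The zoom shows the plate disc with its red dot at about (267,240) full-frame. The pedestal is turned about 13° and its red line is at about (382,227). Next I'll measure both.

Run:
```python
import numpy as np,cv2
from h import *
c=dict(np.load("pics/top0.npz"))
P=cloud(c)
def circ(ps):
    A=np.c_[2*ps,np.ones(len(ps))];x=np.linalg.lstsq(A,(ps**2).sum(1),rcond=None)[0];return x[:2],np.sqrt(x[2]+x[:2]@x[:2])
# plate disc: bright, non-dark
im=c["color"].astype(int)
roi=P[185:265,225:305];z=roi[...,2];print("disc z",np.nanmedian(z[(z>.05)&(z<.075)]))
m=((z>.052)).astype(np.uint8)
ct=max(cv2.findContours(m,cv2.RETR_EXTERNAL,cv2.CHAIN_APPROX_NONE)[0],key=cv2.contourArea)[:,0]+[225,185]
w=np.array([onplane(c,u,v,.062)[:2] for u,v in ct]);print("depth disc",circ(w))
g=im.min(2)[185:265,225:305]>170
ct=max(cv2.findContours(g.astype(np.uint8),cv2.RETR_EXTERNAL,cv2.CHAIN_APPROX_NONE)[0],key=cv2.contourArea)[:,0]+[225,185]
w=np.array([onplane(c,u,v,.062)[:2] for u,v in ct]);print("white disc",circ(w))
d=onplane(c,225+213/5-.4,185+276/5-.4,.062);print("dot",d)
cs=[]
for u,v in [(518,72),(740,125),(690,348),(463,293)]:
    cs.append(onplane(c,345+(u-400)/5-.4,165+v/5-.4,.02)[:2])
cs=np.array(cs);print(cs,cs.mean(0),np.linalg.norm(np.roll(cs,-1,0)-cs,axis=1))
x=(cs[0]+cs[1]-cs[2]-cs[3]);print("yaw",np.degrees(np.arctan2(x[1],x[0])))
for u,v in [(570,135),(680,160),(595,262)]: print("ball",onplane(c,345+(u-400)/5-.4,165+v/5-.4,.088))
s=dict(np.load("pics/scene0.npz"));Q=cloud(s)
for nm,PP in(("top",P),("scene",Q)):
    for cen in ((.5,.16),(np.nan,0)):
        cc=np.array(cen) if cen[0]==cen[0] else cs.mean(0)
        k=(np.hypot(*(PP[...,:2]-cc).transpose(2,0,1))<.06)
        zz=PP[k][:,2];print(nm,cc,np.histogram(zz,bins=np.arange(-.005,.14,.01)))
```

```text
disc z 0.06265137715701345
depth disc (array([0.50895216, 0.17087291]), np.float64(0.05363257394081136))
white disc (array([0.50708138, 0.17139068]), np.float64(0.055743897906606506))
dot [0.4631425  0.16580851 0.062     ]
[[ 0.64019564 -0.10546376]
 [ 0.61019227 -0.22990702]
 [ 0.4845694  -0.19838461]
 [ 0.51456974 -0.07381733]] [ 0.56238176 -0.15189318] [0.12800909 0.12951744 0.12812895 0.12955063]
yaw -14.112766267587126
ball [ 0.58881684 -0.12696685  0.088     ]
ball [ 0.57569098 -0.18443542  0.088     ]
ball [ 0.52153663 -0.13888348  0.088     ]
top [0.5  0.16] (array([329,  23,  18,  26,  65,   2, 883, 110,  15,  12,  27, 139,   7,
         4]), array([-0.005,  0.005,  0.015,  0.025,  0.035,  0.045,  0.055,  0.065,
        0.075,  0.085,  0.095,  0.105,  0.115,  0.125,  0.135]))
top [ 0.56238176 -0.15189318] (array([  0,   0,  86,  36,  31, 138, 937,  53, 152,  67,   0,   0,   0,
         0]), array([-0.005,  0.005,  0.015,  0.025,  0.035,  0.045,  0.055,  0.065,
        0.075,  0.085,  0.095,  0.105,  0.115,  0.125,  0.135]))
scene [0.5  0.16] (array([139,  51,  54,  60, 121,  23, 434,  44,  41,  39,  38,  71,   4,
         3]), array([-0.005,  0.005,  0.015,  0.025,  0.035,  0.045,  0.055,  0.065,
        0.075,  0.085,  0.095,  0.105,  0.115,  0.125,  0.135]))
scene [ 0.56238176 -0.15189318] (array([  0,   0,  79, 112, 102, 139, 453, 110, 167,  46,   0,   0,   0,
         0]), array([-0.005,  0.005,  0.015,  0.025,  0.035,  0.045,  0.055,  0.065,
        0.075,  0.085,  0.095,  0.105,  0.115,  0.125,  0.135]))
```

```bash
cat >> h.py <<'E'
def toolR(yaw): 
    cy,sy=np.cos(yaw),np.sin(yaw);return np.array([[cy,sy,0],[sy,-cy,0],[0,0,-1.]])
def plan(pos,yaw,target,tyaw):
    d=toolR(yaw).T@(np.array(target)-pos)/.05
    t=-np.degrees((tyaw-yaw+np.pi)%(2*np.pi)-np.pi)/6
    return d.round(3),round(t,3)
E
python3 - <<'E'
import numpy as np
from h import *
c=dict(np.load("pics/wrist0.npz"));o=-c["R"].T@c["t"]
p=np.array([.2613,-.5669,.2301]);T=toolR(.4318)
print("cam in tool",T.T@(o-p),"axis",T.T@c["R"][2])
# view point: cam axis hits pedestal at z=.08 with tcp height .23, yaw -14.1deg
for nm,ctr,yw,zt,z in(("ped",[.5624,-.1519],np.radians(-14.1),.08,.25),("plate",[.508,.171],np.radians(6.5),.09,.25)):
    R=toolR(yw);oc=R@(T.T@(o-p));ax=R@(T.T@c["R"][2])
    s=(zt-(z+oc[2]))/ax[2];tcp=np.array([*(np.array(ctr)-oc[:2]-s*ax[:2]),z]);print(nm,tcp,plan(p,.4318,tcp,yw))
E
```

```text
cam in tool [ 0.07978978  0.00089908 -0.14189803] axis [-0.30988531 -0.0019428   0.95077196]
ped [ 0.58367216 -0.15697332  0.25      ] (array([ 9.287, -4.748, -0.398]), np.float64(6.473))
plate [0.52645635 0.17338684 0.25      ] (array([ 11.013, -11.227,  -0.398]), np.float64(3.04))
```

```bash
python3 -m inch '[1,-0.5,-0.2,0.7, 2,-1,-0.4,1.4, 3,-1.5,-0.4,2.1, 4,-2,-0.4,2.8, 5,-2.5,-0.4,3.5, 6,-3,-0.4,4.2, 7,-3.5,-0.4,4.9, 8,-4,-0.4,5.6, 9,-4.5,-0.4,6.2, 9.29,-4.75,-0.4,6.47, 9.29,-4.75,-0.4,6.47, 9.29,-4.75,-0.4,6.47]'
python3 - <<'E'
from plant import ctrl
import cv2, numpy as np
print(ctrl.get_obs())
c=ctrl.read_camera("wrist"); cv2.imwrite("pics/wrist1.png",c["color"][:,:,::-1]); np.savez("pics/wrist1.npz",**c)
E
```

```text
t: 1.65
position: [0.5835, -0.1581, 0.251]
ee_rot: [3.141, 0.001, -0.246]
ft_force: [-0.2, -0.5, 0.1]
grip_width: 0.0851
{'t': 1.65, 'joint_positions': array([-3.71312272e-01,  2.31357049e-01, -4.28981707e-02,  1.29713943e+00,
       -4.81317014e-04,  3.01614708e+00]), 'joint_velocities': array([-1.63850689e-02, -4.25041193e-03,  8.19986092e-05,  1.01974028e-03,
        2.38594975e-03,  3.71564925e-03]), 'effort': array([ 7.09343143e-01, -4.22551310e+01,  2.97977346e+01,  5.58447027e-04,
        2.72700191e-02, -1.74928442e-03]), 'position': array([ 0.58349552, -0.15813117,  0.25104155]), 'ee_rot': array([ 3.14118998e+00,  6.53841875e-04, -2.45866684e-01]), 'ft_force': array([-0.22041103, -0.49659635,  0.11493819]), 'wrist_torque': array([-0.05317327,  0.0269492 , -0.00340321]), 'grip_width': 0.0850912737191328}
```

View pics/wrist1.png

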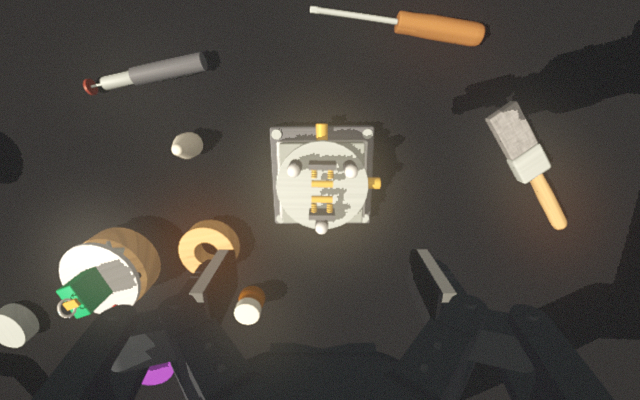

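Wrist view: pedestal centred near (322,180), balls near (293,170), (350,171) and (321,228). Joint 6 is near its limit, so I'll use the half-turned grasp. First, a closer look at the mount.

```bash
python3 -m inch '[-0.3,0,0.5,0, -0.5,0,1.2,0, -0.65,0,2,0, -0.65,0,2,0, -0.65,0,2,0]'
python3 - <<'E'
from plant import ctrl
import cv2, numpy as np
c=ctrl.read_camera("wrist"); cv2.imwrite("pics/wrist2.png",c["color"][:,:,::-1]); np.savez("pics/wrist2.npz",**c)
cv2.imwrite("pics/w2z.png",cv2.resize(c["color"][60:320,190:450,::-1],(600,600),interpolation=cv2.INTER_CUBIC))
E
```

```text
t: 2.33
position: [0.5534, -0.1508, 0.1528]
ee_rot: [3.141, -0.002, -0.247]
ft_force: [0.2, 0.0, -0.4]
grip_width: 0.0852
```

View pics/wrist2.png

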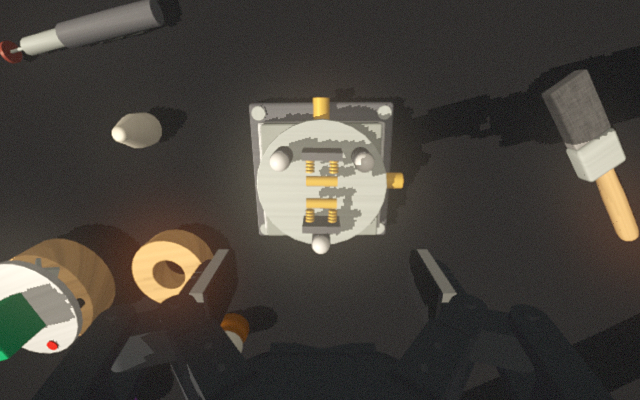

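View pics/w2z.png

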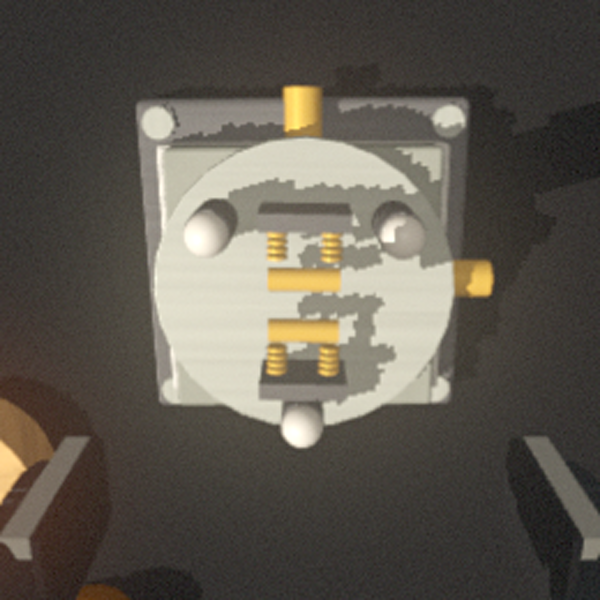

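The close view clearly shows the three balls (crop 207,232 / 401,231 / 302,425), the rollers, and the base corners. Computing positions.

Run:
```python
import numpy as np,cv2
from h import *
c=dict(np.load("pics/wrist2.npz"))
px=lambda u,v:(190+u*.43333-.28,60+v*.43333-.28)
im=c["color"];P=cloud(c)
B=np.array([onplane(c,*px(*q),.084)[:2] for q in [(207,232),(401,231),(302,425)]])
C=np.array([onplane(c,*px(*q),.02)[:2] for q in [(138,101),(468,99),(452,403),(160,403)]])
print("corners\n",C,C.mean(0),np.linalg.norm(np.roll(C,-1,0)-C,axis=1))
x=C[0]+C[1]-C[2]-C[3];y=C[0]+C[3]-C[1]-C[2];print("yaws",np.degrees(np.arctan2(x[1],x[0])),np.degrees(np.arctan2(-y[0],y[1])))
# procrustes; model: balls 180, and +-130 from -x => at angles 180, -50, +50. left in image (207)=+y
a=np.radians([50,-50,180]);M=.04*np.c_[np.cos(a),np.sin(a)]
mm=M.mean(0);bm=B.mean(0);H=(M-mm).T@(B-bm);th=np.arctan2(H[0,1]-H[1,0],H[0,0]+H[1,1])
R=np.array([[np.cos(th),-np.sin(th)],[np.sin(th),np.cos(th)]]);t=bm-R@mm
print("balls\n",B,"radii",np.linalg.norm(B-t,axis=1),"centre",t,"yaw",np.degrees(th),"res",(B-(M@R.T+t))*1e3)
r=np.array([onplane(c,*px(*q),.0765)[:2] for q in [(304,279),(304,330)]]);print("rollers mid",r.mean(0),np.linalg.norm(r[0]-r[1]))
# ends of rollers direction
z=P[...,2];
g=np.hypot(P[...,0]-t[0],P[...,1]-t[1])<.065
print(np.histogram(z[g],bins=np.arange(0,.1,.004)))
for q in [(207,232),(401,231),(302,425)]:
    u,v=px(*q);print(P[int(v)-1:int(v)+2,int(u)-1:int(u)+2].reshape(-1,3).mean(0))
# disc circle edge via depth
m=((z>.05)&g).astype(np.uint8)
k=g&(np.abs(z-.058)<.004); q=P[k][:,:2]
h=cv2.convexHull(q.astype(np.float32));print("disc",cv2.minEnclosingCircle(h))
```

```text
corners
 [[ 0.64096736 -0.10682451]
 [ 0.61084141 -0.22950221]
 [ 0.48643754 -0.20022743]
 [ 0.51764837 -0.07619744]] [ 0.56397367 -0.1531879 ] [0.12632256 0.12780194 0.12789666 0.1270653 ]
yaws -13.5937468105326 -13.961872295144794
balls
 [[ 0.59600172 -0.13026264]
 [ 0.58165857 -0.18854001]
 [ 0.52445754 -0.14245141]] radii [0.03940247 0.04000091 0.04057024] centre [ 0.56368447 -0.15280481] yaw -14.39397139076913 res [[-0.20432655 -0.74616531]
 [ 0.6868815   0.33628574]
 [-0.48255496  0.40987957]]
rollers mid [ 0.56343831 -0.1529762 ] 0.017706235283138996
(array([   0,    0,    0,    0, 1114,  128,   48,  172,  248,   28,   59,
       1180,  125,  384, 9140,   97,  109,  162,  659, 1014,  505,  375,
        430,    0]), array([0.   , 0.004, 0.008, 0.012, 0.016, 0.02 , 0.024, 0.028, 0.032,
       0.036, 0.04 , 0.044, 0.048, 0.052, 0.056, 0.06 , 0.064, 0.068,
       0.072, 0.076, 0.08 , 0.084, 0.088, 0.092, 0.096]))
[ 0.59720144 -0.13114173  0.08980818]
[ 0.58340097 -0.18792967  0.08868863]
[ 0.52781084 -0.14286878  0.08898395]
disc ((0.5621384382247925, -0.15252038836479187), 0.05427078902721405)
```

The balls fit to 0.7 mm: centre about (0.5636, -0.1528), yaw about -14.4°, and radii of 39.4 to 40.6 mm match the given 40. I'll turn the wrist half round for the reachable grasp and view the mount again, so any tool-camera bias cancels.

```bash
python3 -m inch '[0,0,0,-1.7, 0.1,0,0,-3.4, 0.2,0,0,-5.1, 0.3,0,0,-6.8, 0.4,0,0,-8.5, 0.42,0,0,-10.2, 0.42,0,0,-11.9, 0.42,0,0,-13.6, 0.42,0,0,-15.3, 0.42,0,0,-17, 0.42,0,0,-18.7, 0.42,0,0,-20.4, 0.42,0,0,-22.1, 0.42,0,0,-23.8, 0.42,0,0,-25.5, 0.42,0,0,-27.2, 0.42,0,0,-28.9, 0.42,0,0,-30, 0.42,0,0,-30, 0.42,0,0,-30]'
python3 - <<'E'
from plant import ctrl
import cv2, numpy as np
c=ctrl.read_camera("wrist"); np.savez("pics/wrist3.npz",**c)
cv2.imwrite("pics/w3z.png",cv2.resize(c["color"][60:320,190:450,::-1],(600,600),interpolation=cv2.INTER_CUBIC))
print(ctrl.get_obs()["joint_positions"])
E
```

```text
t: 4.88
position: [0.5739, -0.1552, 0.1526]
ee_rot: [-3.141, 0.002, 2.894]
ft_force: [-0.7, -0.2, -0.7]
grip_width: 0.0853
[-3.72785783e-01  2.73149885e-01 -2.03244105e-01  1.09275214e+00
  1.36084523e-06 -1.25729339e-01]
```

View pics/w3z.png

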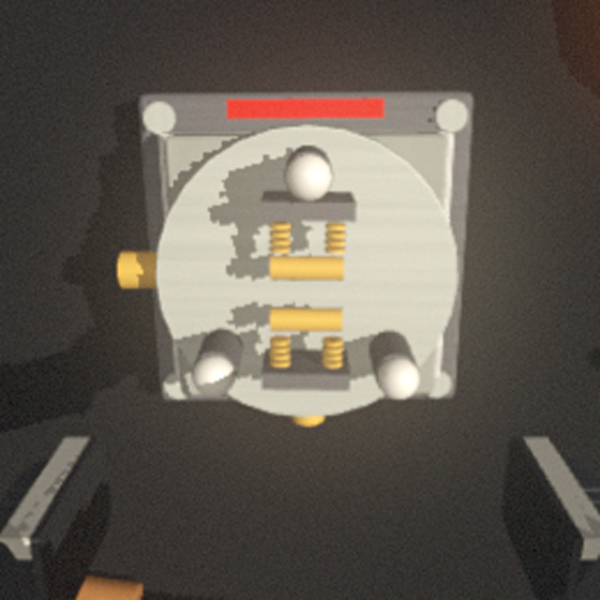

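Mount seen half-turned: the red line is at the top (crop 305,108). Balls are at (309,173), (213,370) and (399,377).

Run:
```python
import numpy as np,cv2
from h import *
c=dict(np.load("pics/wrist3.npz"))
px=lambda u,v:(190+u*.43333-.28,60+v*.43333-.28)
B=np.array([onplane(c,*px(*q),.084)[:2] for q in [(399,377),(213,371),(309,174)]])
C=np.array([onplane(c,*px(*q),.02)[:2] for q in [(456,398),(165,398),(140,95),(472,95)]])
print("corners",C.mean(0),np.linalg.norm(np.roll(C,-1,0)-C,axis=1))
x=C[0]+C[1]-C[2]-C[3];y=C[0]+C[3]-C[1]-C[2];print("yaws",np.degrees(np.arctan2(x[1],x[0])),np.degrees(np.arctan2(-y[0],y[1])))
a=np.radians([50,-50,180]);M=.04*np.c_[np.cos(a),np.sin(a)]
mm=M.mean(0);bm=B.mean(0);H=(M-mm).T@(B-bm);th=np.arctan2(H[0,1]-H[1,0],H[0,0]+H[1,1])
R=np.array([[np.cos(th),-np.sin(th)],[np.sin(th),np.cos(th)]]);t=bm-R@mm
print("radii",np.linalg.norm(B-t,axis=1),"centre",t,"yaw",np.degrees(th),"res",(B-(M@R.T+t))*1e3)
r=np.array([onplane(c,*px(*q),.0775)[:2] for q in [(307,268),(306,320)]]);print("rollers mid",r.mean(0),np.linalg.norm(r[0]-r[1]))
# plate view target: yaw 6.5+180
o=-c["R"].T@c["t"];p=np.array([.5739,-.1552,.1526]);T=toolR(2.894)
oc=T.T@(o-p);ax=T.T@c["R"][2];print(oc,ax)
R=toolR(np.radians(186.5));z=.24
oc=R@oc;ax=R@ax;s=(.085-(z+oc[2]))/ax[2];tcp=np.array([*(np.array([.508,.171])-oc[:2]-s*ax[:2]),z]);print(tcp,plan(p,2.894,tcp,np.radians(186.5)))
```

```text
corners [ 0.56315761 -0.15169668] [0.12719279 0.12694014 0.12660425 0.12696588]
yaws -13.264391732056675 -14.161389159695595
radii [0.04043469 0.03961749 0.03981991] centre [ 0.56138065 -0.1518493 ] yaw -15.407112558476518 res [[ 0.38666265  0.2049487 ]
 [-0.46063505  0.21136214]
 [ 0.07397241 -0.41631084]]
rollers mid [ 0.56139307 -0.15211329] 0.017811054536628464
[ 0.07954195 -0.00029836 -0.14155412] [-3.13006900e-01  2.15788415e-04  9.49750827e-01]
[0.48989818 0.16917003 0.24      ] (array([ 3.219,  5.878, -1.748]), np.float64(-3.448))
```

```bash
python3 -m inch '[0,0,-0.8,0, 0.4,0.6,-1.5,-0.5, 0.8,1.5,-1.75,-1, 1.3,2.5,-1.75,-1.5, 1.9,3.5,-1.75,-2, 2.5,4.5,-1.75,-2.5, 3.1,5.5,-1.75,-3, 3.2,5.88,-1.75,-3.45, 3.2,5.88,-1.75,-3.45, 3.2,5.88,-1.75,-3.45]'
python3 - <<'E'
from plant import ctrl
import cv2, numpy as np
c=ctrl.read_camera("wrist"); np.savez("pics/wrist4.npz",**c)
cv2.imwrite("pics/w4.png",c["color"][:,:,::-1])
cv2.imwrite("pics/w4z.png",cv2.resize(c["color"][60:320,190:450,::-1],(600,600),interpolation=cv2.INTER_CUBIC))
E
```

```text
t: 6.18
position: [0.4893, 0.1689, 0.2389]
ee_rot: [-3.141, 0.0, -3.027]
ft_force: [0.5, 0.1, 0.6]
grip_width: 0.0852
```

View pics/w4.png

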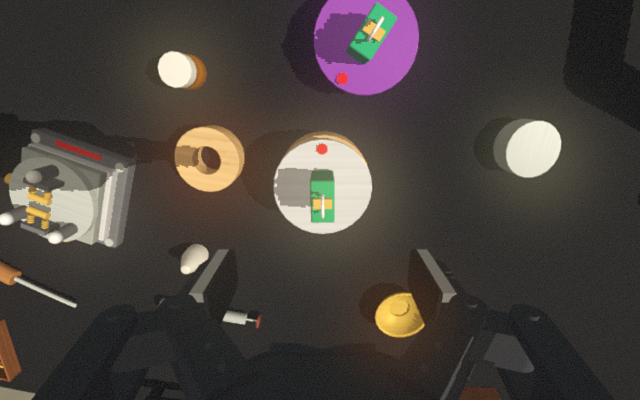

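View pics/w4z.png

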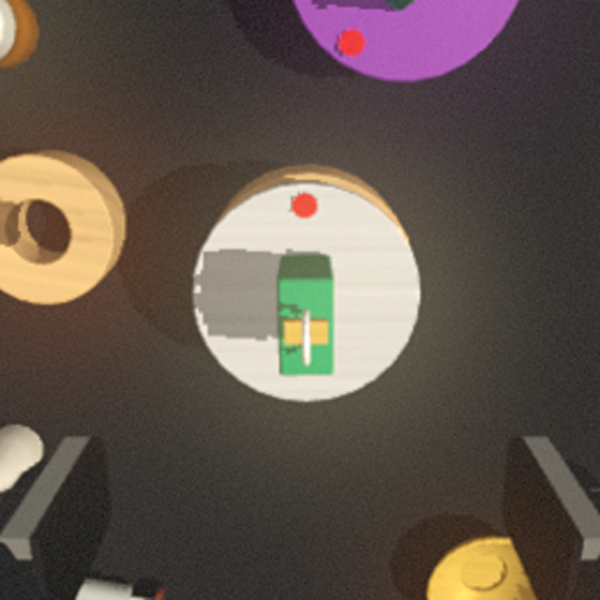

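The plate is centred at about (322,187) full-frame, with the dot at (322,149) and the grip block aligned with the tool x axis. Computing the grasp pose.

Run:
```python
import numpy as np,cv2
from h import *
from plant import ctrl
c=dict(np.load("pics/wrist4.npz"))
px=lambda u,v:(190+u*.43333-.28,60+v*.43333-.28)
im=c["color"];hsv=cv2.cvtColor(im,cv2.COLOR_RGB2HSV);H,S,V=cv2.split(hsv)
def circ(ps):
    A=np.c_[2*ps,np.ones(len(ps))];x=np.linalg.lstsq(A,(ps**2).sum(1),rcond=None)[0];return x[:2],np.sqrt(x[2]+x[:2]@x[:2])
E=[(194,290),(420,290),(307,401),(215,215+5),(227,369),(389,369),(412,335)]
m=((S<60)&(V>120)).astype(np.uint8)
# filled disc mask: union of non-dark in region, minus wood
cs=cv2.findContours(m,cv2.RETR_EXTERNAL,cv2.CHAIN_APPROX_NONE)[0]
ct=[k for k in cs if cv2.pointPolygonTest(k,(345.,190.),False)>0 or cv2.pointPolygonTest(k,(322.,225.),False)>=0]
ct=max(ct,key=cv2.contourArea)[:,0]
hull=cv2.convexHull(ct)[:,0]
w=np.array([onplane(c,u,v,.062)[:2] for u,v in hull]);ce,r=circ(w);print("disc",ce,r)
rm=(((H<6)|(H>174))&(S>150)&(V>120)).astype(np.uint8);rm[:120]=0;rm[:,:280]=0;rm[:,370:]=0;rm[200:]=0
v,u=np.nonzero(rm);d=onplane(c,u.mean(),v.mean(),.062)[:2];e=ce-d;print("dot",d,np.linalg.norm(e),"yaw",np.degrees(np.arctan2(e[1],e[0])))
Q=np.array([onplane(c,*px(*q),.107)[:2] for q in [(278,279),(333,278),(332,375),(279,376)]])
print("block",Q.mean(0),np.linalg.norm(np.roll(Q,-1,0)-Q,axis=1))
x=Q[2]+Q[3]-Q[0]-Q[1];print("yaw",np.degrees(np.arctan2(x[1],x[0])))
y=Q[2]+Q[1]-Q[0]-Q[3];print("yaw",np.degrees(np.arctan2(-y[0],y[1])))
o=ctrl.get_obs();print(o["position"],o["ee_rot"])
```

```text
disc [0.50860809 0.17068208] 0.05518818691003524
dot [0.46442313 0.16476485] 0.04457941108990394 yaw 7.627648803484121
block [0.50835139 0.17044571] [0.02256924 0.04324287 0.02278868 0.0432856 ]
yaw 6.557914260579731
yaw 7.70206375782673
[0.48944325 0.16857364 0.23889055] [-3.14125914e+00  6.05253605e-05 -3.02783823e+00]
```

Plate centre is about (0.5085, 0.1706), yaw about 7.2°, and the block and disc agree. I'll descend to TCP z≈0.070 and close.

```bash
python3 -m inch '[-0.38,0,0,-0.12, -0.38,0,1,-0.12, -0.38,0,2,-0.12, -0.38,0,2.8,-0.12, -0.38,0,3.2,-0.12, -0.38,0,3.38,-0.12, -0.38,0,3.38,-0.12, -0.38,0,3.38,-0.12]' 1 && python3 -m inch '[0,0,0,0, 0,0,0,0, 0,0,0,0, 0,0,0,0, 0,0,0,0, 0,0,0,0, 0,0,0,0, 0,0,0,0, 0,0,0,0, 0,0,0,0]' 0 60
python3 - <<'E'
from plant import ctrl
import cv2
o=ctrl.get_obs();print(o["position"],o["ee_rot"],o["ft_force"],o["wrist_torque"],o["joint_positions"])
c=ctrl.read_camera("wrist");cv2.imwrite("pics/w5.png",c["color"][:,:,::-1])
E
```

```text
t: 7.22
position: [0.5096, 0.1716, 0.071]
ee_rot: [3.141, 0.002, -3.014]
ft_force: [-0.1, 0.1, 1.2]
grip_width: 0.0853
t: 8.48
position: [0.5082, 0.1715, 0.0702]
ee_rot: [-3.141, 0.0, -3.014]
ft_force: [-1.0, -1.6, 5.6]
grip_width: 0.0234
[0.50824501 0.17149706 0.07019206] [-3.14144059e+00  3.21659547e-04 -3.01354013e+00] [-0.9974849  -1.57517321  5.57863032] [-0.19988772  0.25290834 -0.03086011] [ 2.04991435e-01  2.60715806e-01 -4.16278623e-01  8.93492878e-01
 -1.76338410e-04  7.69389103e-02]
```

View pics/w5.png

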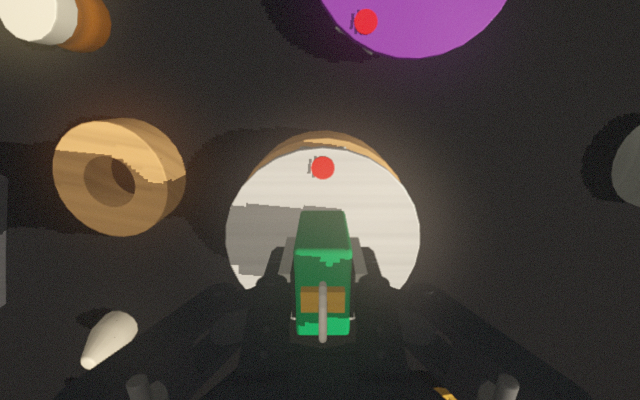

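Grasped: opening 23.4 mm, block between the pads, dot ahead. Lifting.

```bash
python3 -m inch '[0,0,-0.1,0, 0,0,-0.3,0, 0,0,-0.7,0, 0,0,-1.1,0, 0,0,-1.6,0, 0,0,-2.1,0, 0,0,-2.6,0, 0,0,-2.6,0, 0,0,-2.6,0, 0,0,-2.6,0]'
python3 - <<'E'
from plant import ctrl
import cv2,numpy as np
from h import *
o=ctrl.get_obs();p=o["position"];print(p,o["ee_rot"],o["ft_force"],o["wrist_torque"],o["grip_width"])
c=ctrl.read_camera("wrist");cv2.imwrite("pics/w6.png",c["color"][:,:,::-1])
y=np.radians(-14.9+180)
print(plan(p,o["ee_rot"][2],[.5614,-.1520,.18],y))
E
```

```text
t: 9.78
position: [0.5069, 0.1713, 0.1981]
ee_rot: [-3.141, -0.003, -3.013]
ft_force: [-0.8, 0.5, -3.5]
grip_width: 0.0232
[0.50686078 0.17130344 0.19813856] [-3.14138911e+00 -3.12895417e-03 -3.01346496e+00] [-0.84864033  0.46943167 -3.53245052] [0.00688264 0.02437519 0.00847402] 0.023249159385924322
(array([-0.256, -6.552,  0.363]), np.float64(3.707))
```

View pics/w6.png

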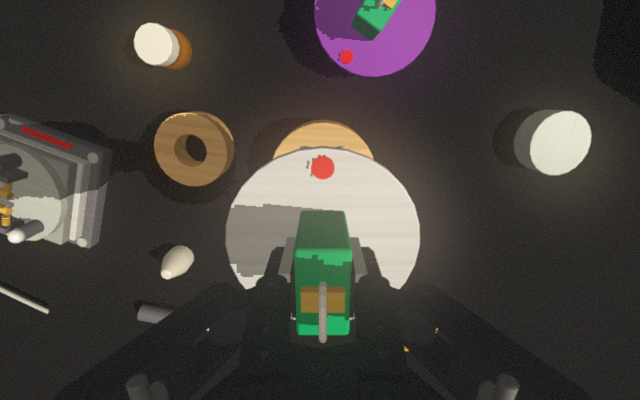

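Held firmly: the dot is at the same pixel (322,167) as before the lift, and the weight reads about 3.5 N. Carrying it to above the mount.

```bash
python3 -m inch '[0,-0.3,0,0.2, 0,-0.8,0,0.5, -0.1,-1.5,0,0.9, -0.1,-2.3,0,1.3, -0.1,-3.1,0,1.8, -0.2,-3.9,0,2.3, -0.2,-4.7,0,2.7, -0.2,-5.4,0,3.1, -0.25,-6,0,3.4, -0.25,-6.4,0,3.6, -0.25,-6.55,0,3.7, -0.25,-6.55,0,3.7, -0.25,-6.55,0,3.7, -0.25,-6.55,0,3.7]'
python3 - <<'E'
from plant import ctrl
import cv2,numpy as np
from h import *
o=ctrl.get_obs();p=o["position"];print(p,o["ee_rot"],o["ft_force"],o["wrist_torque"])
print(plan(p,o["ee_rot"][2],[.5614,-.1520,.128],np.radians(165.1)))
for n in ("scene","top"):
    c=ctrl.read_camera(n)
    im=c["color"][190:270,220:310] if n=="scene" else c["color"][150:250,330:440]
    cv2.imwrite(f"pics/{n}7.png",cv2.resize(im[:,:,::-1],None,fx=6,fy=6,interpolation=cv2.INTER_CUBIC))
E
```

```text
t: 11.58
position: [0.5622, -0.1508, 0.1999]
ee_rot: [3.141, -0.0, 2.884]
ft_force: [0.1, -0.7, -3.7]
grip_width: 0.0234
[ 0.56216862 -0.15076721  0.19985537] [ 3.14141868e+00 -2.16529070e-04  2.88352526e+00] [ 0.08883774 -0.74968308 -3.65746172] [-0.0195332  -0.00585974 -0.02509956]
(array([ 0.009, -0.028,  1.437]), np.float64(0.019))
```

View pics/scene7.png

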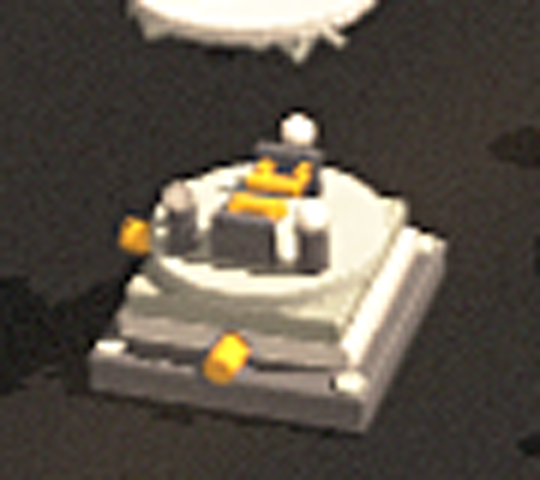

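The plate is held level above the mount. I'll descend to just above roller contact.

```bash
python3 -m inch '[0,-0.03,0.2,0, 0,-0.03,0.5,0, 0,-0.03,0.8,0, 0,-0.03,1.1,0, 0,-0.03,1.3,0, 0,-0.03,1.42,0, 0,-0.03,1.44,0, 0,-0.03,1.44,0, 0,-0.03,1.44,0]'
python3 - <<'E'
from plant import ctrl
import cv2,numpy as np
from h import *
o=ctrl.get_obs();p=o["position"];print(p,o["ee_rot"],o["ft_force"],o["wrist_torque"])
for i in range(1):
    c=ctrl.read_camera("scene")
    cv2.imwrite(f"pics/scene8.png",cv2.resize(c["color"][150:270,210:320][:,:,::-1],None,fx=5,fy=5,interpolation=cv2.INTER_CUBIC))
    o=ctrl.get_obs();p=o["position"];print(p,o["ft_force"],o["wrist_torque"])
E
```

```text
t: 12.8
position: [0.5624, -0.1533, 0.1285]
ee_rot: [-3.141, 0.001, 2.882]
ft_force: [-0.1, 0.2, -2.5]
grip_width: 0.0234
[ 0.56242208 -0.1533399   0.12847708] [-3.14145148e+00  1.26668639e-03  2.88223011e+00] [-0.10912179  0.21613422 -2.52088109] [ 0.01027815 -0.01760285  0.00710454]
[ 0.5623713  -0.15331678  0.12842394] [ 0.12261094  0.05874589 -2.26803934] [ 0.0062815   0.00677049 -0.02839264]
```

View pics/scene8.png

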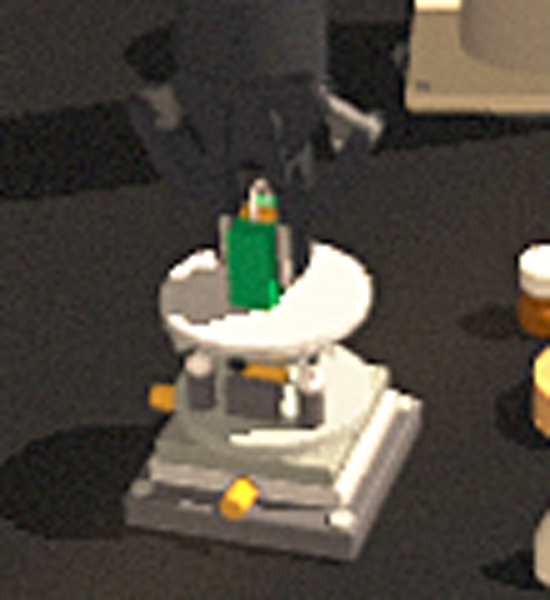

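Now feel my way down, in 2 mm steps.

```bash
python3 -m inch '[0,0,0.03,0, 0,0,0.06,0, 0,0,0.06,0]' && python3 -m inch '[0,0,0.02,0, 0,0,0.04,0, 0,0,0.04,0]'&& python3 -m inch '[0,0,0.02,0, 0,0,0.04,0, 0,0,0.04,0]'
```

```text
t: 13.22
position: [0.5617, -0.153, 0.1246]
ee_rot: [3.142, -0.001, 2.882]
ft_force: [-0.3, -0.0, -2.5]
grip_width: 0.0233
t: 13.6
position: [0.5617, -0.1531, 0.1226]
ee_rot: [3.142, -0.0, 2.882]
ft_force: [1.0, -0.6, -2.9]
grip_width: 0.0236
t: 13.98
position: [0.5619, -0.1532, 0.1214]
ee_rot: [-3.141, 0.0, 2.882]
ft_force: [-3.4, 1.1, 3.2]
grip_width: 0.0231
```

Contact with the rollers. The push is 3.6 N along tool +x, with about 0 in y, so I'll follow it.

```bash
cat > f.py <<'E'
from plant import ctrl
from h import *
o=ctrl.get_obs();R=toolR(o["ee_rot"][2])
print("F tool",(R.T@o["ft_force"]).round(2),"T tool",(R.T@o["wrist_torque"]).round(3),"z",o["position"][2].round(4),"tilt",o["ee_rot"][1].round(4))
E
python3 -m inch '[0.01,0,0,0, 0.02,0,0,0, 0.02,0,0,0]'; python3 f.py;  python3 -m inch '[0.01,0,0,0, 0.02,0,0,0, 0.02,0,0,0]'; python3 f.py
```

```text
t: 14.35
position: [0.5616, -0.1531, 0.1213]
ee_rot: [-3.142, 0.002, 2.882]
ft_force: [-1.1, 0.1, 3.6]
grip_width: 0.0231
F tool [ 1.1  -0.15 -3.59] T tool [-0.079  0.331  0.027] z 0.1213 tilt 0.0016
t: 14.72
position: [0.5612, -0.153, 0.1213]
ee_rot: [-3.142, 0.002, 2.882]
ft_force: [1.6, -0.1, 2.5]
grip_width: 0.0234
F tool [-1.54  0.28 -2.54] T tool [-0.163 -0.396 -0.049] z 0.1213 tilt 0.0025
```

```bash
python3 -m inch '[-0.008,0,0.02,0, -0.008,0,0.04,0, -0.008,0,0.04,0]'; python3 f.py;  python3 -m inch '[0,0,0.02,0, 0,0,0.04,0, 0,0,0.04,0]'; python3 f.py
```

```text
t: 15.1
position: [0.5608, -0.153, 0.1189]
ee_rot: [-3.141, 0.001, 2.882]
ft_force: [1.9, -0.5, 2.8]
grip_width: 0.0232
F tool [-1.93  0.02 -2.82] T tool [ 0.022 -0.394  0.023] z 0.1189 tilt 0.0009
t: 15.48
position: [0.5602, -0.1527, 0.116]
ee_rot: [-3.141, -0.0, 2.882]
ft_force: [2.8, -0.7, -2.6]
grip_width: 0.0232
F tool [-2.91  0.02  2.61] T tool [ 0.112 -0.833 -0.056] z 0.116 tilt -0.0004
```

```bash
python3 -m inch '[-0.01,0,0,0, -0.02,0,0,0, -0.02,0,0,0]'; python3 f.py;  python3 -m inch '[0,0,0.01,0, 0,0,0.02,0, 0,0,0.02,0]'; python3 f.py
```

```text
t: 15.85
position: [0.5606, -0.1528, 0.116]
ee_rot: [-3.142, -0.002, 2.882]
ft_force: [2.2, -1.8, -5.1]
grip_width: 0.0236
F tool [-2.59 -1.13  5.13] T tool [ 0.218 -0.622  0.   ] z 0.116 tilt -0.0017
t: 16.23
position: [0.561, -0.1529, 0.1158]
ee_rot: [-3.141, -0.001, 2.882]
ft_force: [1.8, -0.8, -2.3]
grip_width: 0.0234
F tool [-1.93 -0.28  2.33] T tool [ 0.254 -0.3   -0.034] z 0.1158 tilt -0.0006
```

```bash
python3 -m inch '[-0.01,0,0,0, -0.02,0,0,0, -0.02,0,0,0]'; python3 f.py;  python3 -m inch '[-0.01,0,0.01,0, -0.01,0,0.02,0, -0.01,0,0.02,0]'; python3 f.py
```

```text
t: 16.6
position: [0.5618, -0.1531, 0.1158]
ee_rot: [-3.142, -0.001, 2.882]
ft_force: [-0.5, -0.8, -0.2]
grip_width: 0.023
F tool [ 0.31 -0.94  0.24] T tool [0.256 0.142 0.009] z 0.1158 tilt -0.0011
t: 16.98
position: [0.562, -0.1529, 0.114]
ee_rot: [3.141, -0.002, 2.882]
ft_force: [-1.0, 0.3, -4.1]
grip_width: 0.0235
F tool [1.08 0.03 4.12] T tool [0.128 0.271 0.033] z 0.114 tilt -0.0019
```

```bash
python3 -m inch '[0.008,0,0.01,0, 0.008,0,0.02,0, 0.008,0,0.02,0]'; python3 f.py;  python3 -m inch '[0,0,0.01,0, 0,0,0.02,0, 0,0,0.02,0]'; python3 f.py
```

```text
t: 17.35
position: [0.562, -0.153, 0.1134]
ee_rot: [3.141, -0.001, 2.882]
ft_force: [-1.3, -0.3, -4.6]
grip_width: 0.0235
F tool [ 1.16 -0.57  4.61] T tool [-0.098  0.251  0.005] z 0.1134 tilt -0.0009
t: 17.73
position: [0.5621, -0.153, 0.1124]
ee_rot: [3.141, -0.001, 2.882]
ft_force: [-0.8, 1.2, -5.7]
grip_width: 0.0235
F tool [1.05 0.93 5.69] T tool [-0.112  0.344  0.012] z 0.1124 tilt -0.0008
```

```bash
python3 -m inch '[0.008,0.005,0.01,0, 0.008,0.005,0.02,0, 0.008,0.005,0.02,0]'; python3 f.py;  python3 -m inch '[0.008,0,0.01,0, 0.008,0,0.02,0, 0.008,0,0.02,0]'; python3 f.py
```

```text
t: 18.1
position: [0.562, -0.153, 0.1118]
ee_rot: [-3.141, -0.0, 2.882]
ft_force: [-1.9, 0.9, -5.4]
grip_width: 0.0232
F tool [2.03 0.41 5.4 ] T tool [-0.026  0.371 -0.011] z 0.1118 tilt -0.0001
t: 18.48
position: [0.562, -0.1528, 0.1114]
ee_rot: [3.141, 0.001, 2.882]
ft_force: [-3.2, 0.8, -0.4]
grip_width: 0.0232
F tool [ 3.32 -0.07  0.38] T tool [-0.18   0.529 -0.012] z 0.1114 tilt 0.0007
```

```bash
python3 -m inch '[0.01,0,0,0, 0.02,0,0,0, 0.02,0,0,0]'; python3 f.py;  python3 -m inch '[0.01,0,0,0, 0.02,0,0.01,0, 0.02,0,0.01,0]'; python3 f.py
```

```text
t: 18.85
position: [0.5617, -0.1527, 0.1113]
ee_rot: [3.141, 0.002, 2.882]
ft_force: [0.1, 0.1, -1.3]
grip_width: 0.0232
F tool [-0.05  0.07  1.26] T tool [-0.243  0.008 -0.054] z 0.1113 tilt 0.002
t: 19.23
position: [0.5613, -0.1526, 0.1111]
ee_rot: [3.141, 0.003, 2.882]
ft_force: [3.4, 1.1, 0.6]
grip_width: 0.0232
F tool [-3.04  1.93 -0.63] T tool [-0.588 -0.719  0.082] z 0.1111 tilt 0.0033
```

```bash
python3 -m inch '[-0.01,0.005,0,0, -0.018,0.01,0,0, -0.018,0.01,0,0]'; python3 f.py;  python3 -m inch '[0,0.01,0.01,0, 0,-0.01,0.02,0, 0,0,0.02,0, 0,0,0.02,0]'; python3 f.py
```

```text
t: 19.6
position: [0.5614, -0.1524, 0.1109]
ee_rot: [-3.141, 0.001, 2.882]
ft_force: [2.9, 0.8, 2.4]
grip_width: 0.0234
F tool [-2.6   1.53 -2.41] T tool [-0.323 -0.565 -0.034] z 0.1109 tilt 0.0014
t: 20.1
position: [0.5615, -0.1522, 0.1106]
ee_rot: [3.141, 0.002, 2.882]
ft_force: [1.2, 2.3, 7.6]
grip_width: 0.0234
F tool [-0.6   2.53 -7.58] T tool [-0.439 -0.361 -0.042] z 0.1106 tilt 0.0018
```

```bash
python3 -m inch '[0,0.01,-0.01,0, 0,0.02,-0.02,0, 0,0.02,-0.02,0]'; python3 f.py
cat > ht.py <<'E'
from plant import ctrl
import sys,cv2
from h import *
for n in("top","scene"):
    c=ctrl.read_camera(n);P=cloud(c)
    im=c["color"];hsv=cv2.cvtColor(im,cv2.COLOR_RGB2HSV)
    r=np.hypot(P[...,0]-.5622,P[...,1]+.1523)
    m=(r<.052)&(P[...,2]>.094)&(P[...,2]<.112)&(hsv[...,1]<70)
    q=P[m];A=np.c_[q[:,:2]-[.5622,-.1523],np.ones(len(q))]
    for _ in range(3):
        s=np.linalg.lstsq(A,q[:,2],rcond=None)[0];k=np.abs(A@s-q[:,2])<.003;A,q=A[k],q[k]
    print(n,len(q),"disc top z",s[2].round(4),"slopes",s[:2].round(4),"grip z",(s[2]+.0225).round(4))
    w=im[150:270,210:320] if n=="scene" else im[150:250,330:440]
    cv2.imwrite(f"pics/{n}_{sys.argv[1]}.png",cv2.resize(w[:,:,::-1],None,fx=5,fy=5,interpolation=cv2.INTER_CUBIC))
E
python3 ht.py a
```

```text
t: 20.48
position: [0.5615, -0.152, 0.1107]
ee_rot: [-3.14, 0.001, 2.882]
ft_force: [2.6, -2.3, 4.4]
grip_width: 0.0233
F tool [-3.1  -1.54 -4.4 ] T tool [ 0.376 -0.796 -0.092] z 0.1107 tilt 0.0013
top 2 disc top z 0.0997 slopes [0.3809 0.0122] grip z 0.1222
scene 431 disc top z 0.1025 slopes [ 0.0038 -0.0006] grip z 0.125
```

View pics/scene_a.png

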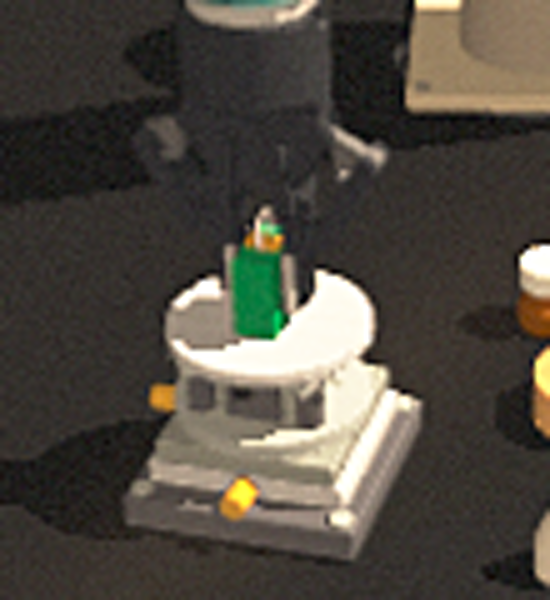

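The scene view shows the plate sitting down on the balls, and depth gives a grip height of about 0.125 with under 0.004 slope. I'll check the depth bias against the initial stand view, then ease off the side loads with a small jiggle.

```bash
python3 - <<'E'
from h import *
import cv2
c=dict(np.load("pics/scene0.npz"));P=cloud(c);hsv=cv2.cvtColor(c["color"],cv2.COLOR_RGB2HSV)
m=(np.hypot(P[...,0]-.508,P[...,1]-.171)<.052)&(abs(P[...,2]-.062)<.008)&(hsv[...,1]<70)
q=P[m];A=np.c_[q[:,:2]-[.508,.171],np.ones(len(q))]
for _ in range(3):
    s=np.linalg.lstsq(A,q[:,2],rcond=None)[0];k=np.abs(A@s-q[:,2])<.003;A,q=A[k],q[k]
print(s,len(q))
E
python3 -m inch '[-0.01,-0.008,0,0.1, -0.015,-0.008,0,-0.1, -0.015,-0.008,0,0, -0.015,-0.008,0,0]'; python3 f.py
python3 -m inch '[-0.01,0,0.01,0, -0.01,0,0.02,0, -0.01,0,0.02,0]'; python3 f.py
```

```text
[-0.00304178  0.00256813  0.06197944] 408
t: 21.08
position: [0.5616, -0.1519, 0.1106]
ee_rot: [-3.141, -0.0, 2.882]
ft_force: [2.2, -2.4, 6.1]
grip_width: 0.0232
F tool [-2.78 -1.79 -6.06] T tool [ 0.375 -0.664 -0.094] z 0.1106 tilt -0.0001
t: 21.45
position: [0.5617, -0.1519, 0.1105]
ee_rot: [-3.141, -0.001, 2.882]
ft_force: [-0.5, -1.4, 11.0]
grip_width: 0.0236
F tool [  0.09  -1.43 -11.01] T tool [ 0.361 -0.019 -0.176] z 0.1105 tilt -0.0006
```

Pushing with about 13 N net moves it no further, so it is seated. I'll ease the load to near neutral and check height and tilt while still holding.

```bash
python3 -m inch '[0,-0.01,-0.02,0, 0,-0.01,-0.04,0, 0,-0.01,-0.045,0, 0,-0.01,-0.045,0]'; python3 f.py; python3 ht.py b;  python3 f.py
```

```text
t: 21.95
position: [0.5616, -0.152, 0.1107]
ee_rot: [3.141, -0.001, 2.882]
ft_force: [3.9, -2.0, -2.3]
grip_width: 0.0231
F tool [-4.24 -0.97  2.31] T tool [ 0.129 -0.934 -0.081] z 0.1107 tilt -0.0013
top 4 disc top z 0.2103 slopes [-0.4287 -2.0918] grip z 0.2328
scene 431 disc top z 0.1025 slopes [0.0032 0.0004] grip z 0.125
F tool [-3.19 -0.24  3.41] T tool [ 0.088 -0.987 -0.022] z 0.1107 tilt -0.0013
```

```bash
python3 -m inch '[-0.01,0,0,0, -0.018,0,0,0, -0.018,0,0,0]'; python3 f.py
```

```text
t: 22.42
position: [0.5617, -0.152, 0.1108]
ee_rot: [3.141, -0.003, 2.882]
ft_force: [0.4, 0.6, -4.8]
grip_width: 0.0232
F tool [-0.25  0.67  4.82] T tool [ 0.008 -0.394 -0.043] z 0.1108 tilt -0.0027
```

```bash
python3 -m inch '[0,0,0.01,0, 0,0,0.01,0]'; python3 f.py; python3 -m inch '[0,0,0,0, 0,0,0,0, 0,0,0,0, 0,0,0,0, 0,0,0,0, 0,0,0,0, 0,0,0,0, 0,0,0,0]' 1; python3 f.py; python3 ht.py c
```

```text
t: 22.68
position: [0.5618, -0.152, 0.1108]
ee_rot: [3.141, -0.002, 2.882]
ft_force: [-0.4, 0.4, -2.2]
grip_width: 0.0232
F tool [0.54 0.31 2.2 ] T tool [-0.061  0.205 -0.021] z 0.1108 tilt -0.0024
t: 23.68
position: [0.5628, -0.1525, 0.111]
ee_rot: [-3.142, -0.0, 2.882]
ft_force: [0.7, 0.3, 0.1]
grip_width: 0.0856
F tool [-0.64  0.48 -0.13] T tool [-0.028  0.004 -0.014] z 0.111 tilt -0.0
top 1 disc top z 0.1012 slopes [0.0012 0.005 ] grip z 0.1237
scene 442 disc top z 0.1025 slopes [-0.0024  0.0012] grip z 0.125
```

View pics/scene_c.png

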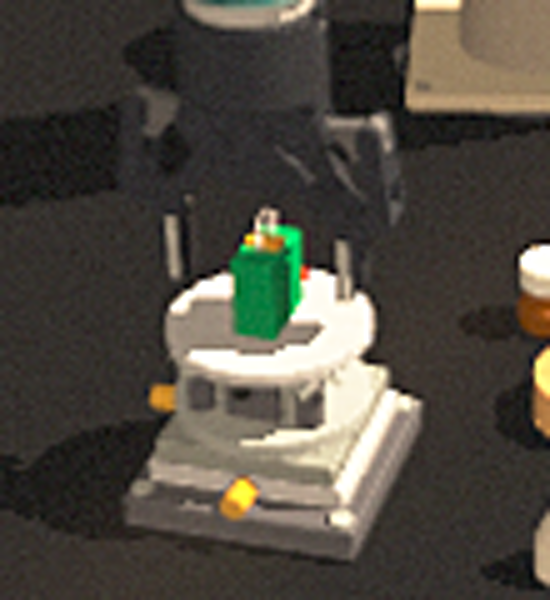

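Released; the plate stayed level at 0.125 with the jaws clear of the block. Rising straight up and away.

```bash
python3 -m inch '[0,0,-0.2,0, 0,0,-0.6,0, 0,0,-1.2,0, 0,0,-2,0, 0,0,-2.8,0, 0,0,-3,0, 0,0,-3,0, 0,0,-3,0]'; python3 f.py; python3 ht.py d
python3 - <<'E'
from plant import ctrl
import cv2, numpy as np
c=ctrl.read_camera("wrist"); np.savez("pics/wristd.npz",**c); cv2.imwrite("pics/wd.png",c["color"][:,:,::-1])
E
```

```text
t: 24.78
position: [0.5618, -0.1521, 0.2593]
ee_rot: [3.141, -0.003, 2.882]
ft_force: [0.2, 0.1, 0.1]
grip_width: 0.0853
F tool [-0.12  0.18 -0.13] T tool [-0.    -0.033  0.024] z 0.2593 tilt -0.0031
top 9 disc top z 0.1603 slopes [-0.5672 -1.0057] grip z 0.1828
scene 457 disc top z 0.1026 slopes [-0.0008  0.    ] grip z 0.1251
```

View pics/wd.png

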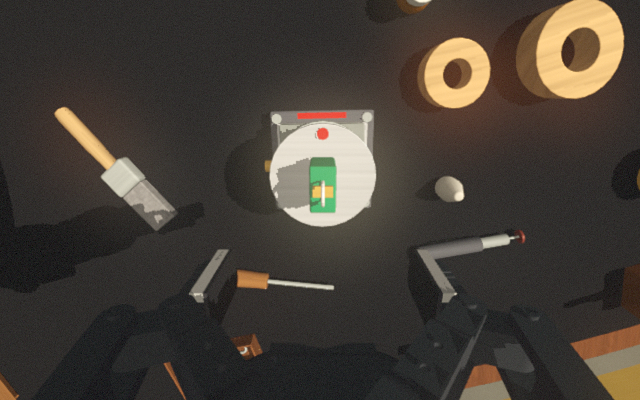

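View pics/scene_d.png

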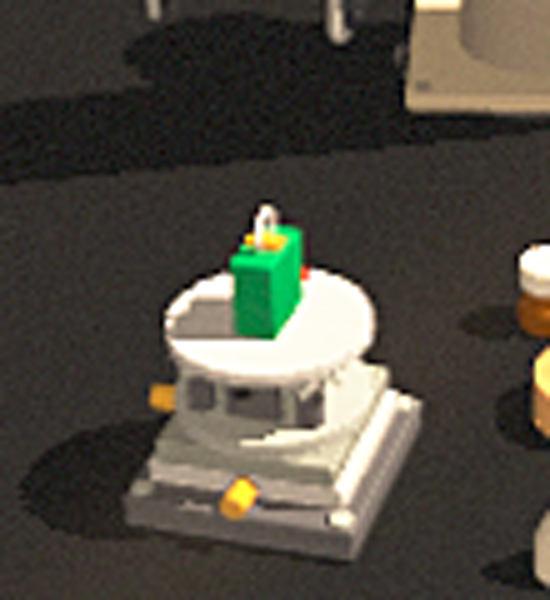

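The wrist view shows the plate centred on the mount at about (322,173), with its red dot (322,133) facing the red line (322,115). Grip height reads 0.1251 with a slope under 0.001, the arm is clear, and the bystanders look untouched. Handing in.

```bash
python3 -c "
from plant import ctrl
print(ctrl.sign_off(), ctrl.get_obs()['t'])"
```

```text
the job is handed in; nothing more can be done
the job is handed in; nothing more can be done
```

The plate is seated on the three balls, red dot towards the red line. It is released with the arm clear, and I handed the job in at about 25 s of the 56 s allowed. The sign-off gives no verdict, so I can't say how it was scored.

- **Seating:** I eased the plate in by feel, following the sideways push at each step. The largest press I measured was about 13–14 N, and that moved it no further. I eased the load to near neutral before letting go.
- **Last checks:** The scene camera put the grip centre at about 125.1 mm (target 125.4) with a tilt under 0.001 rad. It read 125.0 mm while still held and just after release. The same camera read the disc top on the stand correctly (62.0 mm). The wrist force was about zero afterwards.
- **Bystanders:** They look untouched in the final wrist view; I did not measure how far they might have moved.
- **Failed or disagreeing checks:** The top camera's height check failed because the arm left it only 1–9 usable points, so I ignored it. My two wrist-camera fits of the mount differed by about 2.5 mm and 1°, and I settled that by feel.

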